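# Stack the tapered cups that nest

## Robot

A 7-joint arm with a two-finger parallel gripper is mounted at the origin on a cart in front of the work surface, level with it; the furniture and walls round the work are solid. World frame = base frame: x ahead of the robot, y to its left, z up, the work surface at z = 0. Lengths are in m, angles in degrees, forces in N, time in s.
With the tool pointing down it reaches from about 0.425 to 0.875 m from the base axis. Payload 8.4 kg.
Tool frame: the origin (TCP) lies midway between the tips of the shut fingers; the grasp point (between the pads) lies 19 mm behind it (tcp_to_grasp is the distance from the TCP to the grasp point, in m); z points along the fingers, y is the line along which they close (so a half turn about z gives the same grasp; the last joint's range is limited). The gripper opens to 87 mm and grips with 3 to 60 N. Pads are 19 mm wide; open, the fingers measure 117 mm over their backs; the gripper's body (75 mm by 190 mm) begins 51 mm behind the grasp point.
Start: joints at [-80.054, 19.091, 2.286, 83.961, -0.768, 76.965, -3.352], TCP at [0.175, 0.626, 0.223] pointing down, gripper open.
Joint ranges: [-147.57, 147.57], [-21.85, 119.76], [-74.77, 79.35], [14.55, 137.4], [-85.83, 265.84], [4.83, 119.75], [-152.11, 152.11]. Speed limits (degrees/s): [127.2, 127.2, 159.86, 159.86, 180, 180, 180].

## Interface

Orientations are given as [roll, pitch, yaw] about the fixed x, y, z axes, in that order (R = Rz(yaw) Ry(pitch) Rx(roll)).
In Python, from bench import get_state, read_camera, job_done, find_in, tip_of, tcp_to_grasp gives the robot as it stands. The module is installed in compiled form; this text tells all that it offers.
- The arm moves only by the tool arm_command, never from a script. Its argument "targets" is a list of rows, each a list of 3 entries, a list of its own where there are three numbers: the finger opening in mm, from 0 to 87, then the shift along the tool's x, y, z in mm, then the turn, a rotation vector about the tool's x, y, z in degrees. A call has 1 to 20 rows; each row shifts and turns the commanded pose from where the row before left it, along the tool's axes as they then stand; what a row does not reach is not made up. A row lasts 1/10 s, in which the tool goes at most 50 mm and 8.59 degrees, less where a joint would pass 70% of its speed; a pose out of reach is approached as far as the arm can. A call is refused whole if a number of a shift passes 50 or a number of a turn 8.59, either way. A call with a gripper value outside its range is refused whole. The fingers move at their own pace and stop on an object; "grip_force" is the grip in N (left out, the last holds). Time passes only in rows, so rows that do not move let the fingers close. It gives the time, the measured TCP pose, the force, the opening and the grip force at its end, in the units of the state.
- get_state(): the state, without advancing time (a new reading comes with each control period).
- read_camera(name): name is "scene" or "top" or "wrist"; returns a dict with "image" (400x640x3 uint8, red, green, blue), "fx", "fy", "cx", "cy" (pixels), "dist_coeffs" ([k1, k2, p1, p2, k3] as OpenCV has them; the pictures are not rectified), "pose" (4x4, takes a point from camera to world coordinates); the wrist camera has in their place "T_tool_cam" (4x4, takes a point from camera to tool coordinates, whose origin is the TCP and whose axes are the flange's). Camera axes: x right, y up, looking along -z (the intrinsics and any distortion apply to the point x, -y, -z); pixel columns grow to the right and rows downward; lengths in m; the calibration is good to about 2 mm. A picture is of the moment at which its call begins: read the wrist's pose just before it. There is no depth.
- job_done(): hands the job in; it is judged then, once.
Trained networks look in the newest picture that a camera, given by its name, has taken for a name from the list of things; names that differ only in an ending like _2 or _b are one class to them, and where a whole thing is asked for, a point or a joint stands for the part that bears it (a point fixed in the world has none). Each returns a list of dicts, best first, with "confidence" (0 to 1); they miss things now and then, are a little off and sometimes report something else, mostly with a low value. They report only what shows in the picture. A call takes as long as a camera call. They do not tell look-alikes from the thing itself.
- find_in(camera, name): "at" ([row, column] in pixels, amid what is visible of it).
- tip_of(camera, name): "at" ([row, column] in pixels: a listed point, or the origin of a listed thing).
The state is a dict: "clock": time; "joint_positions": joint angles; "qvel": joint speeds; "tau": joint torques, N m; "ee_pos": TCP position; "orientation": TCP orientation; "contact_force": force on the tool from outside, world axes, zero at the start; "wrist_torque": the same for the moment, N m; "opening": opening from 0.0 (shut) to 1.0 (fully open); "finger_force": force on a finger pad.
Only numpy, scipy, OpenCV 4.12 (cv2) and the standard library are available. Lean on these libraries where they do the work, as an engineer would, in place of code of your own. Each camera call takes 0.05 s, during which the arm holds its last target. There are 200 camera calls.

## Task

Gather the round tapered silver cups into one upright stack in the one standing on the cork mat. Before it goes into the stack, stand the tapered cup that lies on its side on its foot on the desk and let go of it; nest it and the other loose tapered cup, one inside the other, in the mat's cup, each fully down. The square cup and the straight-sided round cup are the wrong shape: leave them standing where they are, and keep the stack on its mat.

Things in the scene. Friction and masses are not known exactly. Their poses are not given: they have to be found in the camera images.
- cork_mat: round cork mat, 96 mm across, 4 mm thick, fixed to the desk; origin at the centre of its underside, z up
- cup_mat: round silver tapered cup, mouth up on the cork mat, loose; 70 mm tall, foot 32 mm across, body widening to 48 mm at 46 mm up, where a shoulder steps out to a straight rim band 58 mm across (46 to 70 mm up; mouth 53 mm inside). One nested in another rests on its shoulder, origin 24 mm above the lower's. Origin: centre of the foot's underside, z along the axis to the mouth
- cup_loose: the same tapered cup as cup_mat in shape and size (about 60 g, same origin and axes). It stands mouth up on the desk in a row with the two cups of other shapes, about 110 mm or more from centre to centre
- cup_side: the same tapered cup as cup_mat in shape and size (about 60 g, same origin and axes). It lies on its side on the desk, resting on the edge of its foot and its shoulder, so its axis rises about 16 degrees toward the mouth and its origin is about 15 mm above the desk. No other cup stands within 80 mm of it. It can roll if pushed
- cup_square: silver-grey metal cup of square plan with straight upright walls, 50 x 50 mm and 70 mm tall, open at the top, standing on the desk; it cannot go into the tapered cups. Origin at the centre of its underside, z up
- cup_straight: round silver-grey metal cup with straight upright sides, 58 mm across from foot to rim and 70 mm tall, no shoulder, open at the top, standing on the desk; it cannot go into the tapered cups. Origin at the centre of its underside, z up
Not all that is in view belongs to the job. What is meant by the cork_mat is not white, and is the smaller of those in its own colour. What is shaped like the cup_square but red is not meant.

How it is judged (in metres and radians):
On the way:
1. the tapered cup that lay on its side stands mouth up on the desk on its own foot, let go (angle between cup_side's own z axis and vertical below 0.1 rad and height (world z) of cup_side below 0.006 m and contact force between cup_side and the fingers below 0.05 N and linear speed of cup_side below 0.03 m/s), for 0.2 s.
At the end, for the whole second after the job is handed in: Both loose tapered cups nested in the mat's cup, either order: origins 18-31 and 40-57 mm above its origin, within 8 mm of its axis, upright within 0.12 rad, at rest; mat's cup upright on the mat, within 30 mm of its centre; square and straight cups upright within 30 mm of their starts (((z of cup_loose in the frame of cup_mat between 0.018 and 0.031 m and z of cup_side in the frame of cup_mat between 0.04 and 0.057 m) or (z of cup_side in the frame of cup_mat between 0.018 and 0.031 m and z of cup_loose in the frame of cup_mat between 0.04 and 0.057 m)) and horizontal distance between each of cup_loose, cup_side and cup_mat below 0.008 m and angle between each of cup_loose, cup_side's own z axis and vertical below 0.12 rad and linear speed of each of cup_loose, cup_side below 0.02 m/s and angle between each of cup_mat, cup_square, cup_straight's own z axis and vertical below 0.1 rad and horizontal distance between cup_mat and cork_mat below 0.03 m and height (world z) of cup_mat below 0.009 m and distance of each of cup_square, cup_straight from where it was at the start of the episode below 0.03 m); the robot touches nothing.
It fails at once if the square cup or the straight-sided cup is taken away or knocked over (distance of any of cup_square, cup_straight from where it was at the start of the episode above 0.04 m or angle between any of cup_square, cup_straight's own z axis and vertical above 0.5 rad).
It fails at once if the cup on the mat is knocked over or pushed off the mat (angle between cup_mat's own z axis and vertical above 0.5 rad or horizontal distance between cup_mat and cork_mat above 0.06 m).
It also fails if it takes over 72 s, if anything falls off the work surface, if the arm or the gripper's body presses on something with over 40 N, if the wrist force passes 120 N, or if a joint passes its speed limit or range.

## Working session

There is one attempt and no reset: what is moved stays moved. The work goes in short steps, Python scripts to look and compute and a tool call to move; the robot and the scene stay as the last step left them, time stands still between calls to the robot, and variables do not carry over. Pictures are saved under pics/ and viewed, at most 10 in all, crops included, and the job is handed in when it is done.

Besides the shell and the picture viewer there is one more tool, called in YAML: its name, and indented under it one key for each argument. arm_command: Moves the arm, as the interface text tells. Its arguments: {"type":"object","properties":{"targets":{"type":"array","items":{"type":"array"}},"grip_force":{"type":"number"}},"required":["targets"]}

```bash
mkdir -p pics
cat > h.py <<'E'
import numpy as np, cv2
from bench import *
from scipy.spatial.transform import Rotation as R
def toolT():
    s=get_state(); T=np.eye(4); T[:3,:3]=R.from_euler('xyz',s['orientation'],degrees=True).as_matrix(); T[:3,3]=s['ee_pos']; return T
def cam(n):
    T=toolT() if n=='wrist' else None
    c=read_camera(n); c['P']=T@np.array(c['T_tool_cam']) if n=='wrist' else np.array(c['pose'])
    c['K']=np.array([[c['fx'],0,c['cx']],[0,c['fy'],c['cy']],[0,0,1]]); c['D']=np.array(c['dist_coeffs'],float); return c
def save(c,f): cv2.imwrite('pics/'+f,cv2.cvtColor(c['image'],cv2.COLOR_RGB2BGR))
def ray(c,rc):
    u=cv2.undistortPoints(np.array([[[rc[1],rc[0]]]],float),c['K'],c['D'])[0,0]
    return c['P'][:3,3], c['P'][:3,:3]@np.array([u[0],-u[1],-1])
def atz(c,rc,z=0):
    o,d=ray(c,rc); return o+d*(z-o[2])/d[2]
def proj(c,p):
    q=np.linalg.inv(c['P'])@np.append(p,1); q=np.array([q[0],-q[1],-q[2]])
    u=cv2.projectPoints(q.reshape(1,1,3),np.zeros(3),np.zeros(3),c['K'],c['D'])[0].ravel(); return u[::-1]
E
python3 - <<'E'
from h import *
s=get_state(); print(s)
for n in ['top','scene']:
    c=cam(n); save(c,n+'0.png'); print(n,c['P'].round(3).tolist(),c['fx'],c['D'])
    for t in ['cork_mat','cup_mat','cup_loose','cup_side','cup_square','cup_straight']:
        for r in find_in(n,t)[:6]: print(t,'find',np.round(r['at']),round(r['confidence'],2),atz(c,r['at'],.03).round(3))
        for r in tip_of(n,t)[:6]: print(t,'tip',np.round(r['at']),round(r['confidence'],2),atz(c,r['at'],0).round(3))
E
```

```text
{'clock': 0.0, 'joint_positions': array([-80.05347999,  19.1313762 ,   2.28538545,  84.00970765,
        -0.76823707,  76.96591626,  -3.35056713]), 'qvel': array([-0.03317737,  0.06239504, -0.05954984, -0.0796555 , -0.10358227,
       -0.03287071, -0.07346738]), 'tau': array([ 2.08935076e-04, -6.56369305e+01,  1.33522421e+00, -4.03792584e+01,
       -5.97993820e-02,  4.48098639e-02,  1.47401006e-04]), 'ee_pos': array([0.17503744, 0.62550968, 0.22167532]), 'orientation': array([-1.79908449e+02,  6.02056146e-03,  1.64369162e+02]), 'contact_force': array([0.97935577, 0.17353447, 0.22634817]), 'wrist_torque': array([ 0.05073399,  0.01949925, -0.02231443]), 'finger_force': 0.0, 'opening': 0.9972649039813722}
top [[0.003, 0.994, -0.113, 0.39], [-1.0, 0.005, 0.016, 0.036], [0.017, 0.113, 0.993, 1.246], [0.0, 0.0, 0.0, 1.0]] 451.1531671755446 [-0.07596543  0.          0.          0.          0.        ]
cork_mat find [272. 253.] 0.77 [0.328 0.178 0.03 ]
cork_mat find [224. 242.] 0.69 [0.456 0.21  0.03 ]
cork_mat find [170. 238.] 0.64 [0.603 0.224 0.03 ]
cork_mat tip [173. 238.] 0.61 [0.6   0
[... 1510 characters left out ...]
oose find [204. 434.] 0.91 [ 0.693 -0.178  0.03 ]
cup_loose tip [217. 430.] 0.74 [ 0.674 -0.186  0.   ]
cup_side find [252. 368.] 0.66 [ 0.453 -0.158  0.03 ]
cup_side tip [245. 359.] 0.61 [ 0.475 -0.116  0.   ]
cup_square find [204. 349.] 0.81 [ 0.539 -0.025  0.03 ]
cup_square find [180. 384.] 0.7 [ 0.675 -0.029  0.03 ]
cup_square find [184. 320.] 0.64 [0.544 0.084 0.03 ]
cup_square tip [216. 347.] 0.83 [ 0.527 -0.03   0.   ]
cup_square tip [188. 385.] 0.75 [ 0.682 -0.032  0.   ]
cup_square tip [196. 320.] 0.68 [0.534 0.073 0.   ]
cup_straight find [162. 345.] 0.84 [0.664 0.102 0.03 ]
cup_straight find [160. 265.] 0.16 [0.506 0.268 0.03 ]
cup_straight tip [170. 343.] 0.82 [0.66  0.104 0.   ]
```

Run:
```python
import cv2
i=cv2.imread('pics/top0.png'); cv2.imwrite('pics/topc.png',cv2.resize(i[90:310,190:450],None,fx=3,fy=2.7,interpolation=cv2.INTER_CUBIC))
i=cv2.imread('pics/scene0.png'); cv2.imwrite('pics/scc.png',cv2.resize(i[110:310,200:480],None,fx=2.8,fy=2.8,interpolation=cv2.INTER_CUBIC))
```

```text
(no output)
```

View pics/topc.png

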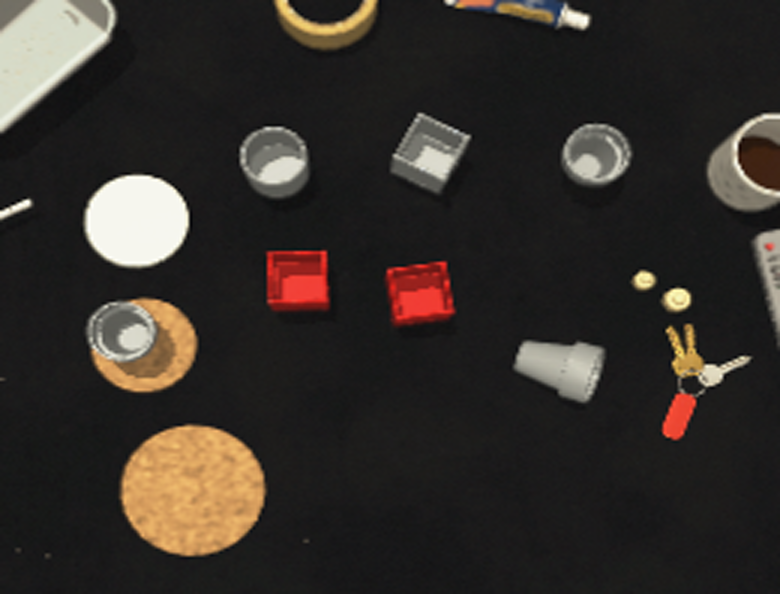

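View pics/scc.png

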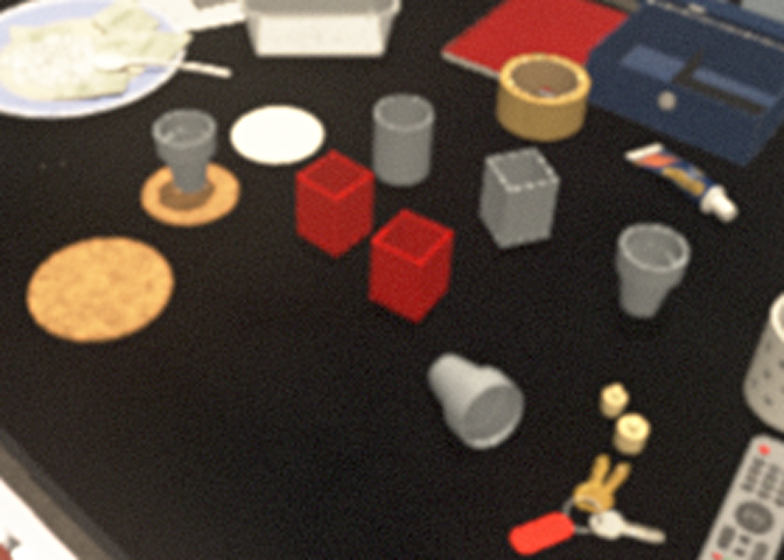

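The pictures show:
- **Mat:** the small cork mat is at px (row 218, col 238) and carries cup_mat. The large cork mat at (272, 253) and the white disc at (170, 238) are decoys.
- **Cups:** cup_loose (shouldered, round) is at (147, 387) and cup_side at (227, 378). cup_straight is at (150, 284) and the grey cup_square at (147, 332). The two red square cups at (194, 292) and (198, 329) are decoys.

I'll plan the arc that hovers over cup_side.

```bash
cat >> h.py <<'E'
from scipy.linalg import logm
def pose(p,Rm):
    T=np.eye(4); T[:3,:3]=Rm; T[:3,3]=p; return T
def down(yaw): return R.from_euler('xyz',[180,0,yaw],degrees=True).as_matrix()
def plan(Tt,T0=None,lin=45,ang=7.5,label=''):
    "constant twist per row from T0 to Tt"
    T0=toolT() if T0 is None else T0
    L=np.real(logm(np.linalg.inv(T0)@Tt)); v=L[:3,3]*1000; w=np.degrees([L[2,1],L[0,2],L[1,0]])
    n=int(max(np.ceil(np.linalg.norm(v)/lin),np.ceil(np.linalg.norm(w)/ang),1))
    print(label,'rows',n,'shift',(v/n).round(1).tolist(),'turn',(w/n).round(2).tolist())
E
python3 - <<'E'
from h import *
c=cam('top'); print(atz(c,[228.9,386.7],.034), proj(c,[.463,-.128,.015]))
plan(pose([.45,-.155,.22],down(71)))
print(np.round(cam('wrist')['T_tool_cam'],3).tolist(), c['fx'])
E
```

```text
[ 0.44465495 -0.17982006  0.034     ] [222.45794162 366.57250136]
 rows 21 shift [-43.7, -6.4, 0.1] turn [-0.0, 0.0, 4.45]
[[-0.0, 0.97, 0.244, 0.067], [1.0, -0.0, 0.0, -0.0], [0.0, 0.244, -0.97, -0.16], [0.0, 0.0, 0.0, 1.0]] 451.1531671755446
```

arm_command:
  targets:
    - [87,[-43.7,-6.4,0],[0,0,4.45]]
    - [87,[-43.7,-6.4,0],[0,0,4.45]]
    - [87,[-43.7,-6.4,0],[0,0,4.45]]
    - [87,[-43.7,-6.4,0],[0,0,4.45]]
    - [87,[-43.7,-6.4,0],[0,0,4.45]]
    - [87,[-43.7,-6.4,0],[0,0,4.45]]
    - [87,[-43.7,-6.4,0],[0,0,4.45]]
    - [87,[-43.7,-6.4,0],[0,0,4.45]]
    - [87,[-43.7,-6.4,0],[0,0,4.45]]
    - [87,[-43.7,-6.4,0],[0,0,4.45]]
    - [87,[-43.7,-6.4,0],[0,0,4.45]]
    - [87,[-43.7,-6.4,0],[0,0,4.45]]
    - [87,[-43.7,-6.4,0],[0,0,4.45]]
    - [87,[-43.7,-6.4,0],[0,0,4.45]]
    - [87,[-43.7,-6.4,0],[0,0,4.45]]
    - [87,[-43.7,-6.4,0],[0,0,4.45]]
    - [87,[-43.7,-6.4,0],[0,0,4.45]]
    - [87,[-43.7,-6.4,0],[0,0,4.45]]
    - [87,[-43.7,-6.4,0],[0,0,4.45]]
    - [87,[-43.7,-6.4,0],[0,0,4.45]]
  grip_force: 20

```text
clock: 3.4
ee_pos: [0.496, -0.1056, 0.2228]
orientation: [180.0, -0.0, 75.2]
contact_force: [0.6, 0.7, 0.5]
opening: 1.0
finger_force: 0.0
```

arm_command:
  targets:
    - [87,[0,0,0],[0,0,4.45]]
    - [87,[0,0,0],[0,0,0]]
    - [87,[0,0,0],[0,0,0]]

```text
clock: 3.7
ee_pos: [0.4967, -0.1029, 0.2226]
orientation: [180.0, -0.0, 71.1]
contact_force: [0.6, -0.4, -0.4]
opening: 0.999
finger_force: 0.0
```

Run:
```python
from h import *
s=get_state(); print(s['ee_pos'],s['orientation'],s['joint_positions'].round(1),s['clock'])
c=cam('wrist'); save(c,'w1.png'); print(proj(c,[.463,-.128,.015]))
for f in (find_in,tip_of):
    for r in f('wrist','cup_side'): print(f.__name__,r, atz(c,r['at'],.015))
```

```text
[ 0.49667078 -0.10292775  0.22264833] [ 1.79993670e+02 -2.26933631e-02  7.11154182e+01] [-33.4   1.3  41.3 105.2  -0.9  73.8 -10.7] 3.7
[204.94918594 305.34179212]
call {'at': [222.8, 305.7], 'confidence': 0.71} [ 0.45509116 -0.15146729  0.015     ]
call {'at': [198.3, 475.5], 'confidence': 0.31} [ 0.67978385 -0.19268702  0.015     ]
call {'at': [200.6, 303.2], 'confidence': 0.6} [ 0.46233554 -0.12151995  0.015     ]
```

View pics/w1.png

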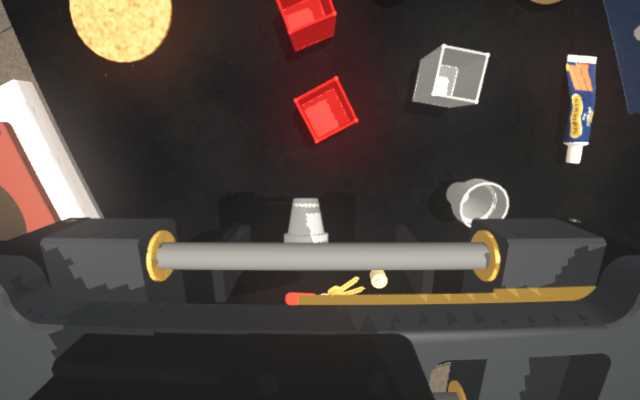

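The wrist view shows cup_side with its foot at about (200, 306) and shoulder at (238, 306), so its axis lies nearly along the tool's x.

```bash
cat > side.py <<'E'
from h import *
c=cam('wrist')
im=cv2.cvtColor(c['image'],cv2.COLOR_RGB2HSV)
g=((im[...,1]<60)&(im[...,2]>70))
for r in range(196,243,4):
    x=np.where(g[r,270:345])[0]+270
    if len(x): print(r,x.min(),x.max(),end='; ')
print()
f=atz(c,[200,306],.018)
for col in (305,306,307):
    m=atz(c,[235,col],.028); d=m[:2]-f[:2]; print(f,m,np.degrees(np.arctan2(d[1],d[0])),np.linalg.norm(d))
E
python3 side.py
```

```text
200 293 318; 204 292 319; 208 291 319; 212 291 320; 216 290 321; 220 289 322; 224 289 323; 228 288 323; 232 287 327; 236 284 328; 240 284 328; 
[ 0.46646593 -0.12113244  0.018     ] [ 0.45070075 -0.16289227  0.028     ] -110.6825386775118 0.04463658261720415
[ 0.46646593 -0.12113244  0.018     ] [ 0.45193674 -0.16331463  0.028     ] -109.00570967232167 0.04461429112996867
[ 0.46646593 -0.12113244  0.018     ] [ 0.45317264 -0.16373703  0.028     ] -107.32873192758369 0.04463028835407912
```

```bash
cat >> side.py <<'E'
Rm=down(71)@R.from_euler('y',37,degrees=True).as_matrix()
g=np.array([.448,-.174,.031]); tcp=g+.019*Rm[:,2]; print(tcp)
A=pose(tcp-.1*Rm[:,2],Rm); plan(A,label='A',ang=5); plan(pose(tcp,Rm),T0=A,label='B',lin=20)
E
python3 side.py|tail -3
```

```text
[ 0.4517227  -0.16318848  0.01582593]
A rows 8 shift [-21.0, -2.9, 10.0] turn [-0.0, 4.63, 0.01]
B rows 6 shift [-0.0, -0.0, 16.7] turn [-0.0, 0.0, 0.0]
```

arm_command:
  targets:
    - [87,[-21,-2.9,10],[0,4.63,0]]
    - [87,[-21,-2.9,10],[0,4.63,0]]
    - [87,[-21,-2.9,10],[0,4.63,0]]
    - [87,[-21,-2.9,10],[0,4.63,0]]
    - [87,[-21,-2.9,10],[0,4.63,0]]
    - [87,[-21,-2.9,10],[0,4.63,0]]
    - [87,[-21,-2.9,10],[0,4.63,0]]
    - [87,[-21,-2.9,10],[0,4.63,0]]
    - [87,[0,0,0],[0,0,0]]
    - [87,[0,0,0],[0,0,0]]

```text
clock: 4.95
ee_pos: [0.4291, -0.226, 0.0999]
orientation: [-179.8, -37.0, 70.7]
contact_force: [0.3, 0.0, 0.7]
opening: 0.998
finger_force: 0.0
```

Run:
```python
from h import *
s=get_state(); print(s['joint_positions'].round(1))
Rm=down(71)@R.from_euler('y',37,degrees=True).as_matrix()
g=np.array([.448,-.174,.031]); plan(pose(g+.019*Rm[:,2],Rm),lin=18)
c=cam('wrist'); save(c,'w2.png'); print(proj(c,[.466,-.121,.015]),proj(c,[.448,-.174,.031]))
for r in tip_of('wrist','cup_side'): print(r,atz(c,r['at'],.015))
```

```text
[  6.   27.3  49.8 109.7 -48.9  84.6  57.1]
 rows 6 shift [0.5, 0.2, 17.9] turn [-0.0, 0.0, -0.04]
[153.71494182 324.28619976] [198.28608736 324.9389512 ]
{'at': [156.1, 320.8], 'confidence': 0.76} [ 0.46174383 -0.12249161  0.015     ]
```

View pics/w2.png

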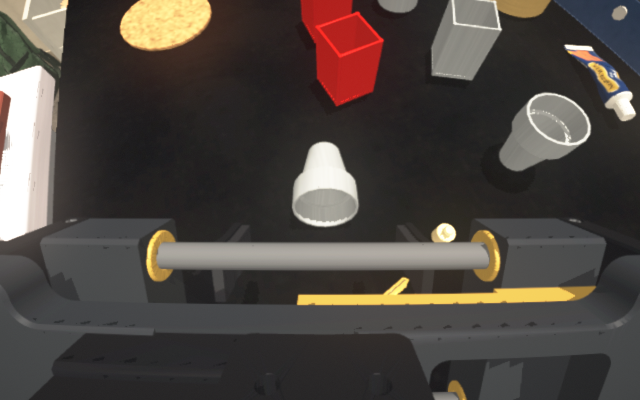

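cup_side is centred between the fingers: its rim spans cols 293–357 and its foot is at col 324. I'll advance and grip.

arm_command:
  targets:
    - [87,[0.5,0.2,17.9],[0,0,0]]
    - [87,[0.5,0.2,17.9],[0,0,0]]
    - [87,[0.5,0.2,17.9],[0,0,0]]
    - [87,[0.5,0.2,17.9],[0,0,0]]
    - [87,[0.5,0.2,17.9],[0,0,0]]
    - [87,[0.5,0.2,17.9],[0,0,0]]
    - [87,[0,0,0],[0,0,0]]
    - [50,[0,0,0],[0,0,0]]
    - [50,[0,0,0],[0,0,0]]
    - [50,[0,0,0],[0,0,0]]
    - [50,[0,0,0],[0,0,0]]
    - [50,[0,0,0],[0,0,0]]
    - [50,[0,0,0],[0,0,0]]
    - [50,[0,0,0],[0,0,0]]
    - [50,[0,0,0],[0,0,0]]
  grip_force: 15

```text
clock: 6.55
ee_pos: [0.453, -0.1627, 0.0173]
orientation: [180.0, -37.0, 70.9]
contact_force: [-0.3, -1.7, 3.6]
opening: 0.672
finger_force: 15.0
```

Run:
```python
from h import *
Rm=down(71)@R.from_euler('y',-37,degrees=True).as_matrix(); T=toolT()
g=np.array([.455,-.15,.13]); plan(pose(g+.019*Rm[:,2],Rm),T0=pose(T[:3,3]+[0,0,.06],T[:3,:3]),ang=5)
```

```text
rows 15 shift [0.1, -0.2, -2.7] turn [0.0, -4.94, -0.01]
```

arm_command:
  targets:
    - [50,[9,0,-12],[0,0,0]]
    - [50,[9,0,-12],[0,0,0]]
    - [50,[9,0,-12],[0,0,0]]
    - [50,[9,0,-12],[0,0,0]]
    - [50,[0,0,-2.7],[0,-4.94,0]]
    - [50,[0,0,-2.7],[0,-4.94,0]]
    - [50,[0,0,-2.7],[0,-4.94,0]]
    - [50,[0,0,-2.7],[0,-4.94,0]]
    - [50,[0,0,-2.7],[0,-4.94,0]]
    - [50,[0,0,-2.7],[0,-4.94,0]]
    - [50,[0,0,-2.7],[0,-4.94,0]]
    - [50,[0,0,-2.7],[0,-4.94,0]]
    - [50,[0,0,-2.7],[0,-4.94,0]]
    - [50,[0,0,-2.7],[0,-4.94,0]]
    - [50,[0,0,-2.7],[0,-4.94,0]]
    - [50,[0,0,-2.7],[0,-4.94,0]]
    - [50,[0,0,-2.7],[0,-4.94,0]]
    - [50,[0,0,-2.7],[0,-4.94,0]]
    - [50,[0,0,-2.7],[0,-4.94,0]]

```text
clock: 8.45
ee_pos: [0.4529, -0.1634, 0.1158]
orientation: [179.8, 37.1, 70.8]
contact_force: [0.7, -0.5, -0.6]
opening: 0.673
finger_force: 15.0
```

arm_command:
  targets:
    - [50,[0,0,0],[0,0,0]]
    - [50,[0,0,0],[0,0,0]]

```text
clock: 8.65
ee_pos: [0.4524, -0.1641, 0.1151]
orientation: [180.0, 37.0, 70.9]
contact_force: [-1.0, 0.3, -0.4]
opening: 0.671
finger_force: 15.0
```

Run:
```python
from h import *
s=get_state(); print(s['joint_positions'].round(1)); T=toolT(); g=T[:3,3]-.019*T[:3,2]; print('grasp',g)
c=cam('scene'); save(c,'s1.png'); p=proj(c,g); print(p)
r,k=int(p[0]),int(p[1])
i=cv2.cvtColor(c['image'],cv2.COLOR_RGB2BGR)[max(0,r-60):r+90,k-90:k+110]; cv2.imwrite('pics/s1c.png',cv2.resize(i,None,fx=3.5,fy=3.5,interpolation=cv2.INTER_CUBIC))
```

```text
[-59.2  24.5  59.2 114.4  15.1  66.3 -26.8]
grasp [ 0.45613842 -0.15327785  0.13025468]
[218.27025761 371.60922422]
```

View pics/s1c.png

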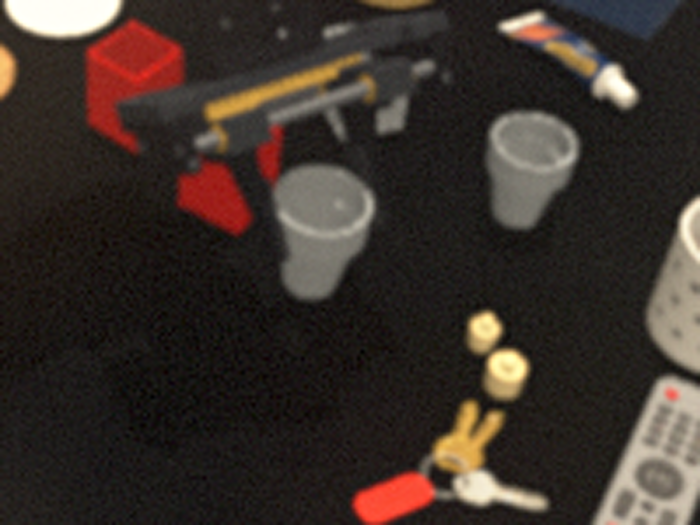

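cup_side is held upright at crop (320, 230). I'll lower it.

arm_command:
  targets:
    - [50,[6.6,0,8.8],[0,0,0]]
    - [50,[6.6,0,8.8],[0,0,0]]
    - [50,[6.6,0,8.8],[0,0,0]]
    - [50,[6.6,0,8.8],[0,0,0]]
    - [50,[6.6,0,8.8],[0,0,0]]
    - [50,[6,0,8],[0,0,0]]
    - [50,[0,0,0],[0,0,0]]
    - [50,[0.6,0,0.8],[0,0,0]]
    - [50,[0.6,0,0.8],[0,0,0]]
    - [50,[0.6,0,0.8],[0,0,0]]
    - [50,[0,0,0],[0,0,0]]

```text
clock: 9.8
ee_pos: [0.4524, -0.1641, 0.0469]
orientation: [180.0, 37.0, 70.9]
contact_force: [0.5, -0.1, -0.5]
opening: 0.673
finger_force: 15.0
```

arm_command:
  targets:
    - [50,[0.6,0,0.8],[0,0,0]]
    - [50,[0.6,0,0.8],[0,0,0]]
    - [50,[0,0,0],[0,0,0]]

```text
clock: 10.1
ee_pos: [0.4523, -0.1643, 0.045]
orientation: [180.0, 37.1, 70.9]
contact_force: [-0.8, 0.4, 2.5]
opening: 0.673
finger_force: 15.0
```

arm_command:
  targets:
    - [50,[0.6,0,0.8],[0,0,0]]
    - [50,[0,0,0],[0,0,0]]
    - [87,[0,0,0],[0,0,0]]
    - [87,[0,0,0],[0,0,0]]
    - [87,[0,0,0],[0,0,0]]
    - [87,[0,0,0],[0,0,0]]
    - [87,[0,0,0],[0,0,0]]
    - [87,[0,0,0],[0,0,0]]
    - [87,[0,0,-20],[0,0,0]]
    - [87,[0,0,-30],[0,0,0]]
    - [87,[0,0,-30],[0,0,0]]
    - [87,[0,0,-30],[0,0,0]]
    - [87,[0,0,0],[0,0,0]]

```text
clock: 11.4
ee_pos: [0.4766, -0.0992, 0.1334]
orientation: [179.8, 36.9, 71.0]
contact_force: [0.2, -0.6, -0.6]
opening: 1.0
finger_force: 0.0
```

Run:
```python
from h import *
for n in ('top','scene'):
    c=cam(n)
    for t in ('cup_side','cup_loose','cup_mat'):
        for r in tip_of(n,t)[:4]: print(n,t,r['at'],round(r['confidence'],2),atz(c,r['at'],0.004 if t=='cup_mat' else 0).round(4))
save(c,'s2.png')
c=cam('wrist'); print(proj(c,[.456,-.153,0]))
for t in ('cup_side','cup_loose'):
  for r in tip_of('wrist',t): print('wrist',t,r,atz(c,r['at'],0).round(4))
print(get_state()['clock'])
cv2.imwrite('pics/w3.png',np.hstack([cv2.cvtColor(c['image'],cv2.COLOR_RGB2BGR)[:,80:560]]))
```

```text
top cup_side [230.1, 375.8] 0.62 [ 0.4428 -0.1555  0.    ]
top cup_loose [154.0, 386.1] 0.67 [ 0.6575 -0.1875  0.    ]
top cup_mat [211.8, 233.5] 0.48 [0.4915 0.238  0.004 ]
scene cup_side [257.9, 365.7] 0.93 [ 0.4558 -0.1518  0.    ]
scene cup_loose [216.4, 428.6] 0.95 [ 0.6737 -0.1806  0.    ]
scene cup_mat [174.4, 266.9] 0.57 [0.4886 0.2412 0.004 ]
[157.11302511 324.18382346]
wrist cup_side {'at': [156.3, 323.6], 'confidence': 0.68} [ 0.4558 -0.1517  0.    ]
wrist cup_loose {'at': [124.9, 541.4], 'confidence': 0.84} [ 0.6626 -0.1797  0.    ]
11.95
```

View pics/w3.png

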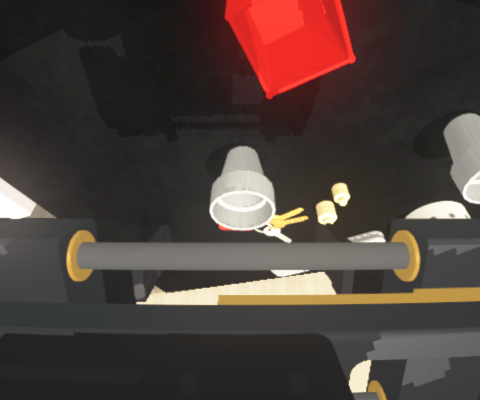

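cup_side stands upright on its own at about (0.456, -0.152), and the fingers are clear. Next is a vertical regrasp.

Run:
```python
from h import *
A=pose([.456,-.152,.16],down(71)); plan(A,ang=5)
```

```text
rows 8 shift [-7.6, -0.0, -1.3] turn [-0.01, 4.64, -0.01]
```

arm_command:
  targets:
    - [87,[-7.6,0,-1.3],[0,4.63,0]]
    - [87,[-7.6,0,-1.3],[0,4.63,0]]
    - [87,[-7.6,0,-1.3],[0,4.63,0]]
    - [87,[-7.6,0,-1.3],[0,4.63,0]]
    - [87,[-7.6,0,-1.3],[0,4.63,0]]
    - [87,[-7.6,0,-1.3],[0,4.63,0]]
    - [87,[-7.6,0,-1.3],[0,4.63,0]]
    - [87,[-7.6,0,-1.3],[0,4.63,0]]
    - [87,[0,0,0],[0,0,0]]
    - [87,[0,0,0],[0,0,0]]

```text
clock: 12.95
ee_pos: [0.4566, -0.1514, 0.1623]
orientation: [-180.0, 0.0, 70.8]
contact_force: [-0.1, 1.2, 0.3]
opening: 1.002
finger_force: 0.0
```

Run:
```python
from h import *
print(get_state()['joint_positions'].round(1))
plan(pose([.456,-.152,.049],down(71)),lin=23)
c=cam('wrist'); save(c,'w4.png'); print(proj(c,[.456,-.152,0]),proj(c,[.456,-.152,.07]))
for r in tip_of('wrist','cup_side')+find_in('wrist','cup_side'): print(r)
```

```text
[-51.8  -0.6  66.  113.6   0.6  66.6  -5.2]
 rows 5 shift [-0.1, -0.1, 22.7] turn [-0.0, 0.01, -0.04]
[186.51120295 323.2547304 ] [202.14766486 323.49171248]
{'at': [190.3, 320.1], 'confidence': 0.93}
{'at': [202.0, 319.2], 'confidence': 0.56}
```

arm_command:
  targets:
    - [87,[0,0,22.7],[0,0,0]]
    - [87,[0,0,22.7],[0,0,0]]
    - [87,[0,0,22.7],[0,0,0]]
    - [87,[0,0,22.7],[0,0,0]]
    - [87,[0,0,22.2],[0,0,0]]
    - [87,[0,0,0],[0,0,0]]
    - [50,[0,0,0],[0,0,0]]
    - [50,[0,0,0],[0,0,0]]
    - [50,[0,0,0],[0,0,0]]
    - [50,[0,0,0],[0,0,0]]
    - [50,[0,0,0],[0,0,0]]
    - [50,[0,0,0],[0,0,0]]
    - [50,[0,0,0],[0,0,0]]

```text
clock: 14.4
ee_pos: [0.4572, -0.151, 0.0498]
orientation: [180.0, -0.0, 70.9]
contact_force: [-1.3, 0.9, 5.9]
opening: 0.675
finger_force: 15.2
```

Run:
```python
from h import *
T=toolT(); T[2,3]+=.12; print(T[:3,3])
plan(pose([.445,.23,.19],down(116)),T0=T,lin=35)
```

```text
[ 0.45720126 -0.15097837  0.169824  ]
 rows 12 shift [32.6, 0.9, -1.7] turn [0.0, 0.0, -3.76]
```

Run:
```python
from h import *
T=toolT(); T[2,3]+=.125
plan(pose([.518,.186,.175],down(116)),T0=T,lin=35)
```

```text
rows 11 shift [31.0, 7.6, -0.0] turn [0.0, 0.0, -4.1]
```

arm_command:
  targets:
    - [50,[0,0,-15],[0,0,0]]
    - [50,[0,0,-35],[0,0,0]]
    - [50,[0,0,-40],[0,0,0]]
    - [50,[0,0,-35],[0,0,0]]
    - [50,[31,7.6,0],[0,0,-4.1]]
    - [50,[31,7.6,0],[0,0,-4.1]]
    - [50,[31,7.6,0],[0,0,-4.1]]
    - [50,[31,7.6,0],[0,0,-4.1]]
    - [50,[31,7.6,0],[0,0,-4.1]]
    - [50,[31,7.6,0],[0,0,-4.1]]
    - [50,[31,7.6,0],[0,0,-4.1]]
    - [50,[31,7.6,0],[0,0,-4.1]]
    - [50,[31,7.6,0],[0,0,-4.1]]
    - [50,[31,7.6,0],[0,0,-4.1]]
    - [50,[31,7.6,0],[0,0,-4.1]]
    - [50,[0,0,0],[0,0,0]]
    - [50,[0,0,0],[0,0,0]]
    - [50,[0,0,0],[0,0,0]]

```text
clock: 16.2
ee_pos: [0.5301, 0.1826, 0.1743]
orientation: [-180.0, 0.0, 116.0]
contact_force: [0.7, -1.1, -0.7]
opening: 0.672
finger_force: 15.2
```

Run:
```python
from h import *
print(get_state()['joint_positions'].round(1))
c=cam('wrist'); save(c,'w5.png'); print(proj(c,[.49,.24,.004]),proj(c,[.49,.24,.074]))
for t in ('cup_mat','cork_mat'):
  for r in tip_of('wrist',t): print(t,r,atz(c,r['at'],.004))
```

```text
[-69.3  14.5  53.7 102.3 -12.4  69.4  13.9]
[123.99981108 313.83745532] [123.37286676 311.48950714]
cup_mat {'at': [125.9, 307.3], 'confidence': 0.75} [0.48435437 0.23497079 0.004     ]
cork_mat {'at': [111.0, 167.1], 'confidence': 0.63} [0.33627349 0.18216829 0.004     ]
cork_mat {'at': [171.1, 402.3], 'confidence': 0.57} [0.60452166 0.23729209 0.004     ]
```

View pics/w5.png

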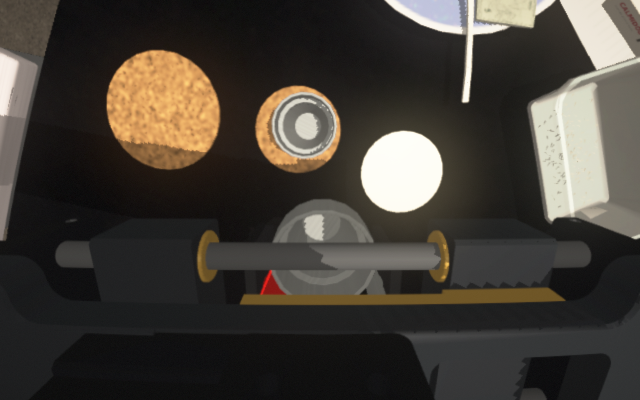

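The mat's cup shows with its rim centre near (124, 304) on the small cork mat. The held cup's rim is near (248, 325). I'll refine with a circle fit.

Run:
```python
from h import *
c=cam('wrist'); g=cv2.cvtColor(c['image'],cv2.COLOR_RGB2GRAY)
def hough(r0,r1,c0,c1,a,b):
    s=cv2.GaussianBlur(cv2.resize(g[r0:r1,c0:c1],None,fx=4,fy=4,interpolation=cv2.INTER_CUBIC),(5,5),1)
    h=cv2.HoughCircles(s,cv2.HOUGH_GRADIENT_ALT,1.5,8,param1=150,param2=.6,minRadius=4*a,maxRadius=4*b)
    return [] if h is None else [((q[1]-1.5)/4+r0,(q[0]-1.5)/4+c0,q[2]/4) for q in h[0]]
for q in hough(80,180,250,350,24,48): print('mat',np.round(q,1),atz(c,q[:2],.074).round(4))
for q in hough(185,239,250,400,40,60): print('held',np.round(q,1),atz(c,q[:2],toolT()[2,3]+.021).round(4))
print(toolT()[:3,3], proj(c,toolT()[:3,3]+[0,0,.021]))
for n in ('top','scene'):
    k=cam(n)
    for t in ('cup_mat','cork_mat'):
        for r in tip_of(n,t)[:3]: print(n,t,round(r['confidence'],2),atz(k,r['at'],.004))
```

```text
mat [126.1 301.8  31.2] [0.4835 0.234  0.074 ]
mat [126.1 301.8  27.6] [0.4835 0.234  0.074 ]
mat [126.1 301.8  45.8] [0.4835 0.234  0.074 ]
mat [135.9 311.9  36.2] [0.4951 0.2303 0.074 ]
mat [137.4 307.   31.5] [0.4918 0.2272 0.074 ]
mat [126.1 301.8  34.3] [0.4835 0.234  0.074 ]
mat [135.9 311.9  28. ] [0.4951 0.2303 0.074 ]
[0.53020618 0.18248611 0.17434708] [257.11656312 324.98073517]
scene cup_mat 0.94 [0.49103197 0.23880696 0.004     ]
scene cup_mat 0.54 [0.49336965 0.2416245  0.004     ]
scene cork_mat 0.79 [0.59886619 0.22992484 0.004     ]
scene cork_mat 0.71 [0.47335376 0.21488447 0.004     ]
scene cork_mat 0.67 [0.32863132 0.17847243 0.004     ]
```

```bash
cat > rim.py <<'E'
from h import *
import sys
def rim(c,r0,r1,c0,c1,z):
    im=cv2.cvtColor(c['image'],cv2.COLOR_RGB2HSV)[r0:r1,c0:c1]
    m=((im[...,1]<70)&(im[...,2]>75)).astype(np.uint8)
    m=cv2.morphologyEx(m,cv2.MORPH_OPEN,np.ones((2,2)))
    k,_=cv2.findContours(m,cv2.RETR_EXTERNAL,cv2.CHAIN_APPROX_NONE); k=max(k,key=len)
    k=cv2.convexHull(k); e=cv2.fitEllipse(k); p=[e[0][1]+r0,e[0][0]+c0]
    print('ellipse',np.round(p,1),np.round(e[1],1),'bbox',cv2.boundingRect(k),'->',atz(c,p,z).round(4)); return atz(c,p,z)
if __name__=='__main__':
    c=cam('wrist'); p=rim(c,80,175,255,348,.074)
    T=toolT(); t=np.array([p[0],p[1],.174]); print('tool shift mm',(T[:3,:3].T@(t-T[:3,3])*1000).round(1))
E
python3 rim.py
```

```text
ellipse [126.7 304.5] [64.8 66.5] bbox (17, 14, 66, 67) -> [0.4857 0.2354 0.074 ]
tool shift mm [ 66.4 -17.    0.2]
```

arm_command:
  targets:
    - [50,[13.4,-3.2,0],[0,0,0]]
    - [50,[13.4,-3.2,0],[0,0,0]]
    - [50,[13.4,-3.2,0],[0,0,0]]
    - [50,[13.4,-3.2,0],[0,0,0]]
    - [50,[13.4,-3.2,0],[0,0,0]]
    - [50,[0,0,10],[0,0,0]]
    - [50,[0,0,10],[0,0,0]]
    - [50,[0,0,10],[0,0,0]]
    - [50,[0,0,8],[0,0,0]]
    - [50,[0,0,0],[0,0,0]]
    - [50,[0,0,0],[0,0,0]]

```text
clock: 17.85
ee_pos: [0.4865, 0.2359, 0.1361]
orientation: [-180.0, 0.0, 116.0]
contact_force: [0.1, -0.7, -0.9]
opening: 0.674
finger_force: 15.2
```

Run:
```python
from h import *
print(get_state()['joint_positions'].round(1))
T=toolT(); ims=[]
for n in ('scene','top'):
    c=cam(n); r,k=proj(c,T[:3,3]).astype(int)
    i=cv2.cvtColor(c['image'],cv2.COLOR_RGB2BGR)[max(r-40,0):r+45,k-50:k+50]; ims.append(cv2.resize(i,(400,340),interpolation=cv2.INTER_CUBIC))
cv2.imwrite('pics/ins.png',np.hstack(ims))
```

```text
[-75.7  13.6  51.8 107.5 -11.8  64.5   6.4]
```

View pics/ins.png

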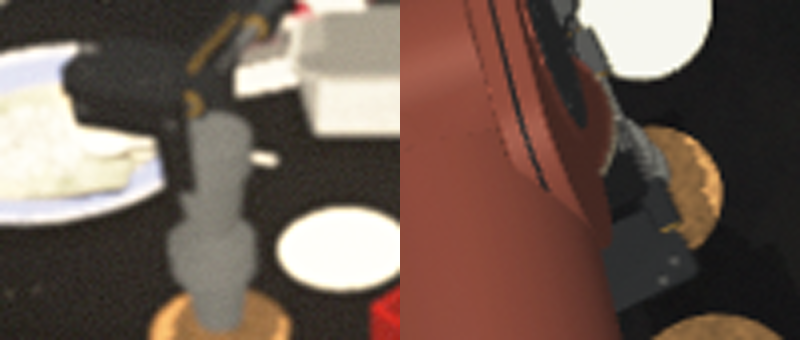

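The held cup is over the mat's cup, but in the scene view it looks slightly to the right (cols 221 and 213 in the crop). I'll quantify that.

Run:
```python
from h import *
T=toolT(); p=T[:3,3]; c=cam('scene'); r,k=proj(c,p).astype(int)
g=cv2.cvtColor(c['image'],cv2.COLOR_RGB2HSV)
for dz in (.07,.06,.05,.035,.02,-.01,-.025,-.06,-.055,-.075): 
    q=proj(c,[p[0],p[1],p[2]-.049+dz]); row=int(round(q[0])); s=g[row,k-35:k+35]
    m=np.where((s[:,1]<60)&(s[:,2]>75)&(s[:,2]<170))[0]+k-35
    print(dz,row,q[1].round(1),m.tolist())
```

```text
0.07 129 262.2 [245, 246, 247, 248, 249, 260, 261, 262, 263, 264, 265, 266, 267, 268, 269, 270, 271, 272, 273, 274, 275, 291, 292]
0.06 132 262.6 [252, 260, 261, 262, 263, 264, 265, 266, 267, 268, 269, 270, 271, 272, 273, 274, 275]
0.05 136 263.0 [253, 261, 262, 263, 264, 265, 266, 267, 268, 269, 270, 271, 272, 273, 274, 275, 282]
0.035 141 263.5 [253, 254, 261, 262, 263, 264, 265, 266, 267, 268, 269, 270, 271, 272, 273]
0.02 145 264.0 [249, 250, 258, 259, 260, 261, 262, 263, 264, 265, 266, 267, 268, 269, 270, 271, 272, 273]
-0.01 154 265.1 [255, 256, 257, 258, 259, 260, 261, 262, 263, 264, 265, 266, 267, 268, 269, 270, 271, 272, 273, 274, 275, 276, 283]
-0.025 159 265.6 [255, 256, 257, 258, 259, 260, 261, 262, 263, 264, 265, 266, 267, 268, 269, 270, 271, 272, 273, 274, 275, 276]
-0.06 169 266.7 [261, 262, 263, 264, 265, 266, 267, 268, 269, 270, 271, 272, 273]
-0.055 168 266.6 [259, 260, 261, 262, 263, 264, 265, 266, 267, 268, 269, 270, 271, 272, 273, 291, 292, 293, 294, 295]
-0.075 173 267.2 [262, 263, 264, 265, 266, 267, 268, 269, 270, 271, 272]
```

arm_command:
  targets:
    - [50,[2,0,5],[0,0,0]]
    - [50,[0,0,7],[0,0,0]]
    - [50,[0,0,7],[0,0,0]]
    - [50,[0,0,7],[0,0,0]]
    - [50,[0,0,7],[0,0,0]]
    - [50,[0,0,7],[0,0,0]]
    - [50,[0,0,0],[0,0,0]]

```text
clock: 18.7
ee_pos: [0.4848, 0.2378, 0.0951]
orientation: [-179.9, 0.0, 116.0]
contact_force: [0.0, -0.2, -0.7]
opening: 0.676
finger_force: 15.2
```

arm_command:
  targets:
    - [50,[0,0,3],[0,0,0]]
    - [50,[0,0,3],[0,0,0]]
    - [50,[0,0,3],[0,0,0]]
    - [50,[0,0,3],[0,0,0]]
    - [50,[0,0,2],[0,0,0]]
    - [50,[0,0,0],[0,0,0]]

```text
clock: 19.3
ee_pos: [0.4852, 0.2381, 0.0819]
orientation: [-180.0, 0.0, 116.0]
contact_force: [-0.2, 0.2, -0.4]
opening: 0.67
finger_force: 15.2
```

arm_command:
  targets:
    - [50,[0,0,1],[0,0,0]]
    - [50,[0,0,1],[0,0,0]]
    - [50,[0,0,1],[0,0,0]]
    - [50,[0,0,0],[0,0,0]]

```text
clock: 19.7
ee_pos: [0.4853, 0.2382, 0.0791]
orientation: [-180.0, 0.0, 116.0]
contact_force: [-0.1, -0.0, -0.3]
opening: 0.67
finger_force: 15.2
```

arm_command:
  targets:
    - [50,[0,0,1],[0,0,0]]
    - [50,[0,0,0],[0,0,0]]

```text
clock: 19.9
ee_pos: [0.4855, 0.2383, 0.0783]
orientation: [180.0, 0.0, 116.0]
contact_force: [0.4, 0.6, -0.5]
opening: 0.674
finger_force: 15.2
```

Two 1 mm steps more, then I'll release and back off.

arm_command:
  targets:
    - [50,[0,0,1],[0,0,0]]
    - [50,[0,0,0.6],[0,0,0]]
    - [50,[0,0,0],[0,0,0]]

```text
clock: 20.2
ee_pos: [0.4865, 0.2387, 0.0777]
orientation: [179.9, -0.0, 116.0]
contact_force: [-0.1, -0.0, 8.3]
opening: 0.673
finger_force: 15.2
```

arm_command:
  targets:
    - [87,[0,0,0],[0,0,0]]
    - [87,[0,0,0],[0,0,0]]
    - [87,[0,0,0],[0,0,0]]
    - [87,[0,0,0],[0,0,0]]
    - [87,[0,0,0],[0,0,0]]
    - [87,[0,0,-20],[0,0,0]]
    - [87,[0,0,-40],[0,0,0]]
    - [87,[0,0,-40],[0,0,0]]
    - [87,[-30,0,0],[0,0,0]]
    - [87,[-30,0,0],[0,0,0]]
    - [87,[0,0,0],[0,0,0]]
    - [87,[0,0,0],[0,0,0]]

```text
clock: 21.4
ee_pos: [0.5118, 0.1839, 0.1766]
orientation: [-180.0, 0.0, 115.9]
contact_force: [-0.3, -0.0, -0.4]
opening: 1.001
finger_force: 0.0
```

Run:
```python
from h import *
from rim import rim
T=toolT(); print(T[:3,3],get_state()['clock'],get_state()['joint_positions'].round(1))
c=cam('wrist'); save(c,'w6.png'); print(proj(c,[.485,.238,.098]))
q=proj(c,[.485,.238,.098]).astype(int); rim(c,max(q[0]-50,0),q[0]+50,q[1]-55,q[1]+55,.098)
for t in ('cup_side','cork_mat'):
  for r in tip_of('wrist',t)[:3]: print(t,r)
T[:3,3]=[.54,.15,.20]
plan(pose([.66,-.12,.20],down(71)),lin=35)
s=cam('scene'); a=cv2.resize(cv2.cvtColor(s['image'],cv2.COLOR_RGB2BGR)[120:220,220:320],(400,400),interpolation=cv2.INTER_CUBIC)
cv2.imwrite('pics/n1.png',np.hstack([a,cv2.cvtColor(c['image'],cv2.COLOR_RGB2BGR)[:400:1,100:500]]))
```

```text
[0.51176517 0.18386386 0.17656671] 21.4 [-72.4  11.6  54.7 104.4 -10.1  69.1  11.3]
[134.34049271 323.55709961]
ellipse [138.8 323.8] [71.1 71.2] bbox (21, 20, 71, 71) -> [0.4867 0.2349 0.098 ]
cup_side {'at': [138.5, 318.2], 'confidence': 0.64}
cork_mat {'at': [178.5, 415.5], 'confidence': 0.93}
cork_mat {'at': [118.7, 179.6], 'confidence': 0.74}
 rows 10 shift [-32.2, 13.3, -2.4] turn [-0.0, 0.0, 4.51]
```

View pics/n1.png

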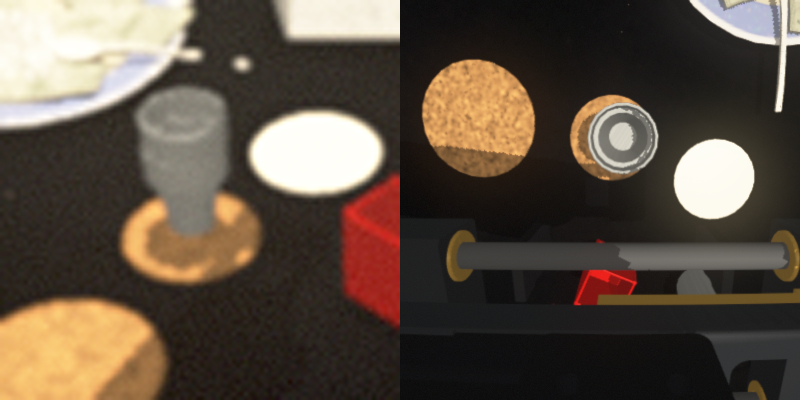

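cup_side is fully nested and the pair stands on the small mat (wrist rim at about (139, 324)). Next is cup_loose, at about (0.665, -0.18).

Run:
```python
from h import *
plan(pose([.655,-.205,.19],down(71)),lin=35)
```

```text
rows 13 shift [-31.5, 9.4, -1.0] turn [-0.0, 0.0, 3.47]
```

arm_command:
  targets:
    - [87,[-31.5,9.4,-1],[0,0,3.47]]
    - [87,[-31.5,9.4,-1],[0,0,3.47]]
    - [87,[-31.5,9.4,-1],[0,0,3.47]]
    - [87,[-31.5,9.4,-1],[0,0,3.47]]
    - [87,[-31.5,9.4,-1],[0,0,3.47]]
    - [87,[-31.5,9.4,-1],[0,0,3.47]]
    - [87,[-31.5,9.4,-1],[0,0,3.47]]
    - [87,[-31.5,9.4,-1],[0,0,3.47]]
    - [87,[-31.5,9.4,-1],[0,0,3.47]]
    - [87,[-31.5,9.4,-1],[0,0,3.47]]
    - [87,[-31.5,9.4,-1],[0,0,3.47]]
    - [87,[-31.5,9.4,-1],[0,0,3.47]]
    - [87,[-31.5,9.4,-1],[0,0,3.47]]
    - [87,[0,0,0],[0,0,0]]
    - [87,[0,0,0],[0,0,0]]
    - [87,[0,0,0],[0,0,0]]

```text
clock: 23.2
ee_pos: [0.667, -0.2003, 0.1893]
orientation: [-180.0, -0.0, 71.1]
contact_force: [-0.2, 0.3, 0.3]
opening: 0.999
finger_force: 0.0
```

Run:
```python
from h import *
from rim import rim
T=toolT(); print(T[:3,3],get_state()['clock'],get_state()['joint_positions'].round(1))
c=cam('wrist'); save(c,'w7.png')
for t in ('cup_loose','cup_square'):
  for r in tip_of('wrist',t)[:3]: print(t,r,atz(c,r['at']))
q=proj(c,[.665,-.18,.07]).astype(int); print(q); p=rim(c,max(q[0]-50,0),min(q[0]+45,235),q[1]-55,q[1]+55,.07)
plan(pose([p[0],p[1],.13],down(71)),lin=30)
```

```text
[ 0.6670029  -0.20030366  0.18928879] 23.2 [-24.8  36.7  59.5  81.1 -31.6  79.9  16.1]
cup_loose {'at': [168.5, 315.7], 'confidence': 0.96} [ 0.66323193 -0.18186752  0.        ]
cup_square {'at': [44.5, 274.2], 'confidence': 0.83} [ 0.66535777 -0.03532472  0.        ]
cup_square {'at': [81.4, 158.8], 'confidence': 0.8} [ 0.52508105 -0.02656922  0.        ]
[176 315]
ellipse [179.1 316.3] [60.  60.3] bbox (27, 23, 60, 61) -> [ 0.6651 -0.1831  0.07  ]
 rows 3 shift [5.3, -2.5, 19.9] turn [-0.01, -0.0, 0.02]
```

View pics/w7.png

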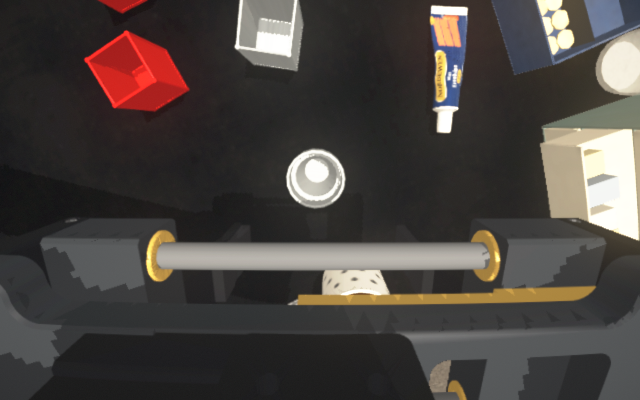

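It is the shouldered round cup_loose at (179, 316). I'll go down and grip.

arm_command:
  targets:
    - [87,[6,-2.5,20],[0,0,0]]
    - [87,[6,-2.5,20],[0,0,0]]
    - [87,[6,-2.5,20],[0,0,0]]
    - [87,[0,0,20],[0,0,0]]
    - [87,[0,0,20],[0,0,0]]
    - [87,[0,0,20],[0,0,0]]
    - [87,[0,0,20],[0,0,0]]
    - [87,[0,0,0],[0,0,0]]
    - [50,[0,0,0],[0,0,0]]
    - [50,[0,0,0],[0,0,0]]
    - [50,[0,0,0],[0,0,0]]
    - [50,[0,0,0],[0,0,0]]
    - [50,[0,0,0],[0,0,0]]
    - [50,[0,0,0],[0,0,0]]
    - [50,[0,0,0],[0,0,0]]

```text
clock: 24.85
ee_pos: [0.6655, -0.183, 0.0503]
orientation: [180.0, 0.0, 70.9]
contact_force: [-0.2, 0.3, 4.3]
opening: 0.659
finger_force: 15.0
```

Run:
```python
from h import *
T=toolT(); T[2,3]+=.16; print(T[:3,3])
plan(pose([.515,.178,.20],down(116)),T0=T,lin=33)
```

```text
[ 0.66554893 -0.18300586  0.21030032]
 rows 13 shift [29.2, -10.1, 0.8] turn [0.0, 0.0, -3.47]
```

arm_command:
  targets:
    - [50,[0,0,-10],[0,0,0]]
    - [50,[0,0,-30],[0,0,0]]
    - [50,[0,0,-40],[0,0,0]]
    - [50,[0,0,-40],[0,0,0]]
    - [50,[0,0,-40],[0,0,0]]
    - [50,[0,0,0],[0,0,0]]

```text
clock: 25.45
ee_pos: [0.667, -0.1846, 0.2163]
orientation: [179.5, -0.0, 70.9]
contact_force: [0.6, 0.1, -1.0]
opening: 0.656
finger_force: 15.0
```

arm_command:
  targets:
    - [50,[29.2,-10.1,0.8],[0,0,-3.47]]
    - [50,[29.2,-10.1,0.8],[0,0,-3.47]]
    - [50,[29.2,-10.1,0.8],[0,0,-3.47]]
    - [50,[29.2,-10.1,0.8],[0,0,-3.47]]
    - [50,[29.2,-10.1,0.8],[0,0,-3.47]]
    - [50,[29.2,-10.1,0.8],[0,0,-3.47]]
    - [50,[29.2,-10.1,0.8],[0,0,-3.47]]
    - [50,[29.2,-10.1,0.8],[0,0,-3.47]]
    - [50,[29.2,-10.1,0.8],[0,0,-3.47]]
    - [50,[29.2,-10.1,0.8],[0,0,-3.47]]
    - [50,[29.2,-10.1,0.8],[0,0,-3.47]]
    - [50,[29.2,-10.1,0.8],[0,0,-3.47]]
    - [50,[29.2,-10.1,0.8],[0,0,-3.47]]
    - [50,[0,0,0],[0,0,0]]
    - [50,[0,0,0],[0,0,0]]
    - [50,[0,0,0],[0,0,0]]

```text
clock: 27.05
ee_pos: [0.5267, 0.182, 0.1993]
orientation: [-180.0, 0.0, 115.9]
contact_force: [0.1, 0.2, -0.0]
opening: 0.658
finger_force: 15.0
```

Run:
```python
from h import *
from rim import rim
T=toolT(); print(T[:3,3],get_state()['clock'],get_state()['joint_positions'].round(1))
c=cam('wrist'); save(c,'w8.png')
q=proj(c,[.487,.235,.098]).astype(int); print(q); p=rim(c,max(q[0]-50,0),min(q[0]+50,190),q[1]-55,q[1]+55,.098)
t=np.array([p[0],p[1],T[2,3]]); print('tool shift',(T[:3,:3].T@(t-T[:3,3])*1000).round(1), 'to remembered',(T[:3,:3].T@([.4866,.238,T[2,3]]-T[:3,3])*1000).round(1))
```

```text
[0.5266745  0.18199866 0.19930847] 27.05 [-72.4  13.   56.7 101.  -11.3  72.1  13. ]
[128 309]
ellipse [128.4 309.4] [65.1 66.1] bbox (23, 18, 66, 66) -> [0.4868 0.2347 0.098 ]
tool shift [ 64.8 -12.8  -0. ] to remembered [ 67.9 -11.6  -0. ]
```

Run:
```python
from h import *
c=cam('scene'); r,k=proj(c,toolT()[:3,3]).astype(int); print(r,k)
a=cv2.resize(cv2.cvtColor(c['image'],cv2.COLOR_RGB2BGR)[r-45:r+55,k-50:k+50],(400,400),interpolation=cv2.INTER_CUBIC)
w=cv2.imread('pics/w8.png'); cv2.imwrite('pics/h8.png',np.hstack([a,w[:,120:520]]))
```

```text
116 287
```

View pics/h8.png

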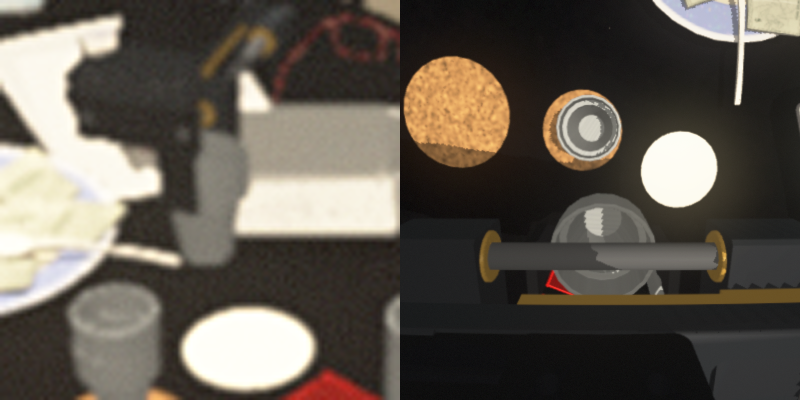

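The cup is held upright, and the stack's rim is at (128, 309). I'll insert.

arm_command:
  targets:
    - [50,[13.2,-2.4,0],[0,0,0]]
    - [50,[13.2,-2.4,0],[0,0,0]]
    - [50,[13.2,-2.4,0],[0,0,0]]
    - [50,[13.2,-2.4,0],[0,0,0]]
    - [50,[13.2,-2.4,0],[0,0,0]]
    - [50,[0,0,10],[0,0,0]]
    - [50,[0,0,10],[0,0,0]]
    - [50,[0,0,10],[0,0,0]]
    - [50,[0,0,10],[0,0,0]]
    - [50,[0,0,7],[0,0,0]]
    - [50,[0,0,7],[0,0,0]]
    - [50,[0,0,7],[0,0,0]]
    - [50,[0,0,7],[0,0,0]]
    - [50,[0,0,7],[0,0,0]]
    - [50,[0,0,7],[0,0,0]]
    - [50,[0,0,0],[0,0,0]]

```text
clock: 28.75
ee_pos: [0.486, 0.2369, 0.1162]
orientation: [-179.9, 0.0, 116.0]
contact_force: [-0.2, 0.9, -0.0]
opening: 0.657
finger_force: 15.0
```

arm_command:
  targets:
    - [50,[0,0,3],[0,0,0]]
    - [50,[0,0,3],[0,0,0]]
    - [50,[0,0,3],[0,0,0]]
    - [50,[0,0,2],[0,0,0]]
    - [50,[0,0,0],[0,0,0]]

```text
clock: 29.25
ee_pos: [0.4863, 0.237, 0.106]
orientation: [-180.0, 0.0, 116.0]
contact_force: [-0.1, -1.1, -0.9]
opening: 0.657
finger_force: 15.0
```

arm_command:
  targets:
    - [50,[0,0,1],[0,0,0]]
    - [50,[0,0,1],[0,0,0]]
    - [50,[0,0,1],[0,0,0]]
    - [50,[0,0,0],[0,0,0]]

```text
clock: 29.65
ee_pos: [0.4864, 0.237, 0.1031]
orientation: [-180.0, 0.0, 116.0]
contact_force: [0.7, -0.4, -1.0]
opening: 0.659
finger_force: 15.0
```

arm_command:
  targets:
    - [50,[0,0,1],[0,0,0]]
    - [50,[0,0,0.7],[0,0,0]]
    - [50,[0,0,0],[0,0,0]]

```text
clock: 29.95
ee_pos: [0.487, 0.2371, 0.1021]
orientation: [180.0, 0.0, 116.0]
contact_force: [-0.9, -1.3, 5.6]
opening: 0.653
finger_force: 15.0
```

Contact came at the expected height. I'll release, back off and check.

arm_command:
  targets:
    - [87,[0,0,0],[0,0,0]]
    - [87,[0,0,0],[0,0,0]]
    - [87,[0,0,0],[0,0,0]]
    - [87,[0,0,0],[0,0,0]]
    - [87,[0,0,0],[0,0,0]]
    - [87,[0,0,-20],[0,0,0]]
    - [87,[0,0,-40],[0,0,0]]
    - [87,[0,0,-40],[0,0,0]]
    - [87,[-30,0,0],[0,0,0]]
    - [87,[-30,0,0],[0,0,0]]
    - [87,[-30,0,0],[0,0,0]]
    - [87,[0,0,0],[0,0,0]]
    - [87,[0,0,0],[0,0,0]]

```text
clock: 31.25
ee_pos: [0.5261, 0.1558, 0.2015]
orientation: [-180.0, 0.0, 115.9]
contact_force: [-0.3, 1.2, 0.3]
opening: 0.995
finger_force: 0.0
```

Run:
```python
from h import *
print(get_state()['clock'],get_state()['contact_force'])
c=cam('wrist'); s=cam('scene'); r,k=proj(s,[.487,.237,.06]).astype(int)
a=cv2.resize(cv2.cvtColor(s['image'],cv2.COLOR_RGB2BGR)[r-50:r+50,k-50:k+50],(400,400),interpolation=cv2.INTER_CUBIC)
cv2.imwrite('pics/n2.png',np.hstack([a,cv2.cvtColor(c['image'],cv2.COLOR_RGB2BGR)[:,120:520]]))
for z,n in((.122,'rim3'),(.004,'foot')): print(n,proj(s,[.487,.237,z])-[r-50,k-50])
```

```text
31.25 [-0.33146682  1.22487687  0.29317907]
rim3 [31.55475363 48.46326166]
foot [66.31331397 52.41326683]
```

View pics/n2.png

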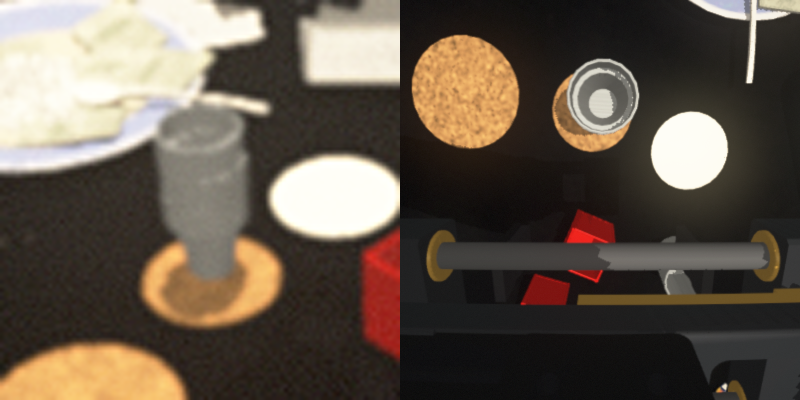

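The three cups are stacked on the mat, with rim and foot near where I projected them. The seam on the right looks slightly slanted. I've viewed 12 pictures, two over the limit of 10, so I'll check the tilt numerically.

Run:
```python
from h import *
from rim import rim
c=cam('wrist'); q=proj(c,[.487,.235,.122]).astype(int); print('exp',proj(c,[.487,.235,.122]),'diam',proj(c,[.487+.029,.235,.122])-proj(c,[.487-.029,.235,.122]),proj(c,[.487,.235+.029,.122])-proj(c,[.487,.235-.029,.122]))
rim(c,max(q[0]-50,0),q[0]+55,q[1]-50,q[1]+50,.122)
s=cam('scene'); g=s['image'].astype(int); 
for z in np.arange(.120,.045,-.005):
    m=proj(s,[.487,.237,z]); r=int(round(m[0])); k=int(m[1]); row=g[r,:, :].sum(1)
    d=np.abs(np.diff(row)); L=k-18+np.argmax(d[k-18:k-5]); Rr=k+5+np.argmax(d[k+5:k+18])
    print(round(z,3),r,m[1].round(1),L,Rr,(L+Rr)/2-m[1].round(1),(g[r,k-13:k+14].sum(1)//3).tolist())
for n in ('scene','top'):
    s=cam(n)
    for t in ('cup_loose','cup_side','cup_mat','cup_square','cup_straight'):
        for r in tip_of(n,t)[:3]: print(n,t,np.round(r['at'],1),round(r['confidence'],2),atz(s,r['at'],0).round(3))
```

```text
exp [100.4418554  323.51065413] diam [33.54363318 65.78292234] [-68.51659972  32.26583398]
ellipse [ 98.8 323.6] [72.7 75.6] bbox (15, 12, 73, 75) -> [0.4865 0.2362 0.122 ]
0.12 141 263.5 253 275 0.5 [234, 239, 237, 223, 178, 134, 112, 115, 122, 128, 134, 135, 130, 138, 145, 143, 142, 142, 138, 131, 125, 121, 130, 142, 145, 113, 72]
0.115 143 263.7 251 274 -1.1999999999999886 [232, 197, 160, 145, 150, 141, 130, 140, 148, 149, 153, 153, 141, 132, 132, 127, 131, 130, 128, 134, 139, 152, 165, 152, 132, 88, 57]
0.11 144 263.9 250 275 -1.3999999999999773 [167, 116, 85, 97, 130, 147, 157, 171, 172, 156, 142, 134, 134, 127, 133, 131, 132, 131, 139, 145, 156, 162, 157, 141, 115, 87, 58]
0.105 146 264.1 246 275 -3.6000000000000227 [42, 45, 70, 99, 122, 140, 150, 155, 152, 147, 151, 151, 151, 150, 145, 153, 158, 149, 142, 138, 131, 124, 118, 114, 98, 74, 54]
0.1 147 264.2 253 276 0.30000000000001137 [43, 47, 67, 97, 117, 126, 129, 134, 140, 141, 139, 139, 137, 137, 139, 140, 137, 136, 129, 127, 119, 118, 118, 117, 119, 99, 65]
0.095 149 264.4 253 276 0.10000000000002274 [45, 46, 58, 92, 114, 1
[... 1516 characters left out ...]
0000000227 [47, 47, 50, 69, 100, 116, 125, 126, 125, 126, 128, 129, 133, 132, 134, 131, 131, 127, 125, 124, 123, 122, 118, 111, 95, 67, 53]
scene cup_side [169.5 270.2] 0.54 [0.513 0.256 0.   ]
scene cup_mat [172.  268.4] 0.86 [0.502 0.251 0.   ]
scene cup_square [215.4 347.2] 0.9 [ 0.529 -0.029  0.   ]
scene cup_square [193.4 317.6] 0.89 [0.536 0.084 0.   ]
scene cup_square [192.7 381.2] 0.63 [ 0.66  -0.037  0.   ]
scene cup_straight [171.  344.4] 0.91 [0.66  0.098 0.   ]
top cup_square [151.6 332.9] 0.93 [ 0.663 -0.037  0.   ]
top cup_square [196.7 326. ] 0.83 [ 0.535 -0.017  0.   ]
top cup_square [193.  293.5] 0.56 [0.545 0.073 0.   ]
top cup_straight [152.5 284. ] 0.6 [0.66  0.101 0.   ]
```

```bash
python3 -c "
from bench import *
print(job_done())"
```

```text
the job is handed in; nothing more can be done
None
```

I handed the job in at about 32 s: cup_side was stood on its foot, let go, then nested in the mat's cup, with cup_loose on top. My last checks showed the stack upright on the small cork mat and the square and straight cups unmoved; `job_done()` returned no verdict, and I viewed 12 pictures, two over the limit of 10.

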